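Lock the vial sled on its strut rail with the twist-in stop

ROBOT

A 6-joint arm with a two-finger parallel gripper is mounted at the origin on the work surface; the furniture and walls round the work are solid. World frame = base frame: x ahead of the robot, y to its left, z up, the work surface at z = 0. Lengths are in m, angles in rad, forces in N, time in s.
With the tool pointing down it reaches from about 0.3 to 0.775 m from the base axis. Payload 14.6 kg.
Tool frame: the origin (TCP) lies at the very end of the fingers, on their centre line; the grasp point (between the pads) lies 19 mm behind it; x points along the fingers, y is the direction in which the jaws open and shut, and the axes are right-handed (so a half turn about x gives the same grasp; the last joint's range is limited). The gripper opens to 94 mm and grips with 3 to 60 N. Pads are 16 mm wide; open, the fingers measure 119 mm over their backs; the gripper's body (75 mm by 177 mm) begins 78 mm behind the grasp point.
Start: joints at [-1.257, 0.3, 1.521, -0, 1.321, -0.067], TCP at [0.204, -0.511, 0.205] pointing down, gripper open.
Joint ranges: [-3.03, 3.03], [-0.79, 2.21], [0.23, 2.52], [-1.04, 4.18], [0, 3.07], [-2.55, 2.55]. Speed limits (rad/s): [2.22, 2.22, 2.57, 3.14, 3.14, 3.14].

INTERFACE

Orientations are given as [roll, pitch, yaw] about the fixed x, y, z axes, in that order (R = Rz(yaw) Ry(pitch) Rx(roll)).
In Python, from station import ctrl, viewer, hand_in gives the robot as it stands. The module is installed in compiled form; this text tells all that it offers.
- The arm moves only by the tool play_rows, never from a script. Its argument "deltas" is a list that holds one entry, the list of rows, each a list of 7 numbers: the shift along the tool's x, y, z in mm, then the turn, a rotation vector about the tool's x, y, z in rad, then the finger opening in mm, from 0 to 94. In form: [[[dx, dy, dz, ax, ay, az, gripper], ...]]. A call has 1 to 10 rows; each row shifts and turns the commanded pose from where the row before left it, along the tool's axes as they then stand; what a row does not reach is not made up. A row lasts 1/10 s, in which the tool goes at most 50 mm and 8.59 degrees, less where a joint would pass 70% of its speed; a pose out of reach is approached as far as the arm can. A call with a gripper value outside its range is refused whole. The fingers move at their own pace and stop on an object; "grip_force" is the grip in N (left out, the last holds). Time passes only in rows, so rows that do not move let the fingers close. It gives the time, the measured TCP pose, the force and the opening at its end, in the units of the state.
- ctrl.get_obs(): the state, without advancing time (a new reading comes with each control period).
- viewer.camera(name): name is "side" or "top"; returns a dict with "img" (400x640x3 uint8, red, green, blue), "fx", "fy", "cx", "cy" (pixels), "distortion" ([k1, k2, p1, p2, k3] as OpenCV has them; the pictures are not rectified), "rvec" (rotation vector, rad) and "tvec" (3), from world to camera coordinates, as OpenCV has them. Camera axes: x right, y down, z forward; pixel columns grow to the right and rows downward; lengths in m; the calibration is good to about 2 mm. A picture is of the moment at which its call begins. There is no depth.
- hand_in(): hands the job in, once; it reports no verdict.
The state is a dict: "time_s": time; "qpos": joint angles; "joint_vel": joint speeds; "tau": joint torques, N m; "ee_pos": TCP position; "eef_rot": TCP orientation; "force": force on the tool from outside, world axes, zero at the start; "moment": the same for the moment, N m; "grip_width": finger opening in m.
Only numpy, scipy, OpenCV 4.12 (cv2) and the standard library are available. Lean on these libraries where they do the work, as an engineer would, in place of code of your own. Each camera call takes 0.05 s, during which the arm holds its last target.

TASK

Lock the vial sled on the strut rail: set the loose twist-in stop into the open part of the channel with its nut lengthwise in the slot, press it gently down against its spring, turn it a quarter turn clockwise seen from above and let it rise until the grooves of the nut catch the channel lips. Then slide the stop along the channel, pushing the sled home against the stop already fixed at the other end, and press it up snug, firmly but without forcing it, to take out all the play. Leave it standing there upright, let go, and do not disturb the things round about.

Things in the scene. Friction and masses are not known exactly. Their poses are not given: they have to be found in the camera images.
- stop: Loose twist-in rail stop, 90 mm tall, about 0.15 kg, standing upright on the bench at first. Origin under the middle of its relaxed spring foot; z up the stem, y along the nut and the thumb bar. From below: spring foot, 18 mm across, z 0-3; coil spring; steel nut z 29-37; stem 20 mm across up to z 48; neck 13 mm across; grey thumb bar z 62-90 mm. A half turn looks and works the same.
- thumb_bar (a point): Middle of the stop's grey thumb bar, on the stem axis, 76 mm above the stop's origin. The bar is 38 mm long (stop's y), 14 mm thick (stop's x) and 28 mm tall, to be gripped across its 14 mm. It lies parallel to the nut.
- nut (a point): Middle of the nut's top, on the stem axis, 37 mm above the stop's origin. The nut is 34 mm long (stop's y), 20 mm wide, 8 mm thick, tapered below to 31 x 17 mm. Two grooves in its top, 3 mm deep (floor 34 mm above the origin), lie 9.5 to 15 mm either side of the axis along y. Two opposite corners are cut back: in the channel it turns only clockwise seen from above, and stops a few degrees past a quarter turn.
- foot (a point): Middle of the underside of the stop, at its origin: where the round spring foot ends while the spring is relaxed. The spring pushes the foot down with 6 N at first and 1 N more for each mm pressed in; after 9 mm (15 N) it is solid. Pressing it down with more than 20 N is forcing it.
- rail: Steel strut channel fixed to the bench on two cross feet, 41 mm wide, 360 mm long, ends closed by black caps. Origin on the bench top under its middle; y along, x across. Slot 22 mm wide, channel top at z 47 mm; lips 2.5 mm thick (x 11 to 13.5 mm) hang down to z 40; inside it is 36 mm wide, floor at z 8.5 mm. The sled is on the -y side; the channel is open from the sled's face to y = 179 mm.
- lip_level (a point): A point in the middle of the slot in the open part, 120 mm along the rail's y, at the lips' lower edge (rail z 40 mm). The stop's foot meets the channel floor when the stop's origin is at rail z 8.5 mm; the nut is clear below the lips when its origin is below rail z 3 mm (spring about 11.5 N); turned and let up, it rises to rail z 6 mm with the lips in its grooves (spring still 8.5 N).
- sled_face (a point): Middle of the sled's end face that looks to the open part (+y of the rail), at channel-top level (rail z 47 mm). It is the end of a tongue, 18 mm wide, that runs in the slot from 6.5 mm below to 3 mm above this point. The stop touches it when its axis is 10 mm away. Lengthwise, the nut needs 17 mm between its axis and this face. The sled slides along the rail with about 3 N of friction.
- sled (a joint): How far, in m, the vial sled stands from the stop fixed at the rail's -y end: 0 touching, growing toward the open part; 8 to 25 mm at first. The sled is 160 mm long between its end faces; its plate reaches to 4 mm short of the face and 6 mm above the channel top; the white block with three vials starts 35 mm behind the face, and the vials reach 61 mm above the channel top.
- fixed_face (a point): The point, at channel-top level, where the sled's far end touches the stop already fixed at the rail's -y end. With the sled home, sled_face is 160 mm from here along the rail's y, and the loose stop's axis ends 170 mm from here. Snug: the stop presses on the sled with about 10 N for a moment (6 to 20 N); more is forcing it. Sliding the caught stop takes about 5 N, the sled 3 N more.
- beaker: Bystander: clear beaker, 73 mm across, 94 mm tall; origin under its middle.
- amber_bottle: Bystander: brown bottle, 58 mm across, 115 mm tall; origin under its middle.
Not all that is in view belongs to the job. Several things look just like the stop: the one meant starts nearest to the robot's base.

How it is judged:
On the way, in this order (a step that is already met when the one before it is completed fails the run):
1. the nut is in the slot lengthwise, at least 4 mm below the channel top (angle between the y axis of stop and the y axis of rail, either way round below 0.12 rad and z of stop in the frame of rail below 0.006 m and x of stop in the frame of rail between -0.0025 and 0.0025 m), for 0.1 s.
2. the nut has been turned crosswise and has risen so that both lips sit in its grooves (angle between the y axis of stop and the x axis of rail, either way round below 0.14 rad and z of stop in the frame of rail between 0.0045 and 0.0075 m and x of stop in the frame of rail between -0.0025 and 0.0025 m and y of stop in the frame of rail between 0.03 and 0.18 m), for 0.2 s.
3. the locked stop is pressed snug against the sled with at least 6 N while the sled is home against the fixed stop (all of step 2 and value of joint sled below 0.0015 m and contact force between stop and sled above 6 N), for 0.15 s.
At the end, for the whole second after the job is handed in: The stop stands in the rail, nut crosswise to the channel within 8 degrees, sprung up to within 1.5 mm of its seat with both lips in the grooves, upright within 4 degrees and at rest; the sled is within 1.5 mm of the fixed stop and the new stop within 2 mm of the sled's face (all of step 2 and value of joint sled below 0.0015 m and y of stop in the frame of sled_face below 0.012 m and angle between stop's own z axis and vertical below 0.07 rad and linear speed of stop below 0.02 m/s); the robot touches nothing.
It fails at once if while entering the slot, or held down below the lips to turn, the stop is pressed or jammed against the rail with more than 30 N in all (contact force between stop and rail above 30 N and (z of stop in the frame of rail below 0.0025 m or z of stop in the frame of rail above 0.0075 m)).
It fails at once if the stop is pushed against the sled with more than 20 N (contact force between stop and sled above 20 N).
It fails at once if the beaker is knocked more than 20 mm from its place (distance of beaker from where it was at the start of the episode above 0.02 m).
It fails at once if the amber bottle is knocked more than 20 mm from its place (distance of amber_bottle from where it was at the start of the episode above 0.02 m).
It also fails if it takes over 51 s, if anything falls off the work surface, if the arm or the gripper's body presses on something with over 40 N, if the wrist force passes 120 N, or if a joint passes its speed limit or range.

## Working session

There is one attempt and no reset: what is moved stays moved. The work goes in short steps, Python scripts to look and compute and a tool call to move; the robot and the scene stay as the last step left them, time stands still between calls to the robot, and variables do not carry over. Pictures are saved under pics/ and viewed, and the job is handed in when it is done.

Besides the shell and the picture viewer there is one more tool, called after "Emit:" as name(argument=value, ...), one argument or row to a line, values as JSON. play_rows: Moves the arm, as the interface text tells. Its arguments: {"type":"object","properties":{"deltas":{"type":"array","items":{"type":"array","items":{"type":"array","items":{"type":"number"}}}},"grip_force":{"type":"number"}},"required":["deltas"]}

```bash
mkdir -p pics
cat > h.py <<'E'
import numpy as np, cv2
from station import ctrl, viewer, hand_in
def cam(n,save=None):
    c=viewer.camera(n)
    c['K']=np.array([[c['fx'],0,c['cx']],[0,c['fy'],c['cy']],[0,0,1.]]); c['D']=np.array(c['distortion'],float)
    c['R']=cv2.Rodrigues(np.array(c['rvec'],float))[0]; c['t']=np.array(c['tvec'],float).reshape(3)
    if save: cv2.imwrite('pics/'+save,c['img'][:,:,::-1])
    return c
def ray(c,px):
    u=cv2.undistortPoints(np.array(px,float).reshape(-1,1,2),c['K'],c['D']).reshape(-1,2)
    d=np.c_[u,np.ones(len(u))]@c['R']; o=-c['R'].T@c['t']; return o,d
def onz(c,px,z):
    o,d=ray(c,px); return o+d*((z-o[2])/d[:,2])[:,None]
def proj(c,P):
    return cv2.projectPoints(np.array(P,float).reshape(-1,1,3),c['R'],c['t'],c['K'],c['D'])[0].reshape(-1,2)
def tri(c1,p1,c2,p2):
    o1,d1=ray(c1,p1);o2,d2=ray(c2,p2);d1=d1[0]/np.linalg.norm(d1);d2=d2[0]/np.linalg.norm(d2)
    s=np.linalg.lstsq(np.c_[d1,-d2],o2-o1,rcond=None)[0]; a=o1+s[0]*d1;b=o2+s[1]*d2
    return (a+b)/2,np.linalg.norm(a-b)
E
python3 - <<'E'
from h import *
np.set_printoptions(precision=4,suppress=True)
for n in('top','side'):
    c=cam(n,n+'0.png');print(n,-c['R'].T@c['t'],c['R'][2],c['fx'])
o=ctrl.get_obs();print({k:np.round(v,4) for k,v in o.items()})
E
```

```text
top [0.4405 0.0991 0.9995] [ 0.1024 -0.0142 -0.9946] 439.89194706200635
side [0.3606 0.7208 0.6028] [ 0.2271 -0.7613 -0.6074] 387.2984123968945
{'time_s': np.float64(0.1), 'qpos': array([-1.2566,  0.3004,  1.5215, -0.    ,  1.3207, -0.0666]), 'joint_vel': array([-0.0009, -0.0022, -0.0019, -0.0011, -0.0006,  0.0004]), 'tau': array([  0.0002, -53.2647, -35.3288,   0.0709,   0.0235,  -0.    ]), 'ee_pos': array([ 0.2043, -0.5104,  0.2049]), 'eef_rot': array([-1.6366,  1.5697,  1.8857]), 'force': array([ 0.2252,  0.9992, -0.5169]), 'moment': array([-0.0365, -0.0322, -0.0335]), 'grip_width': np.float64(0.0938)}
```

View pics/top0.png

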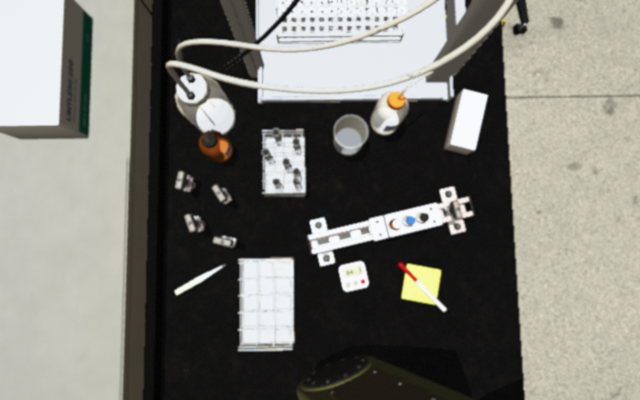

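View pics/side0.png

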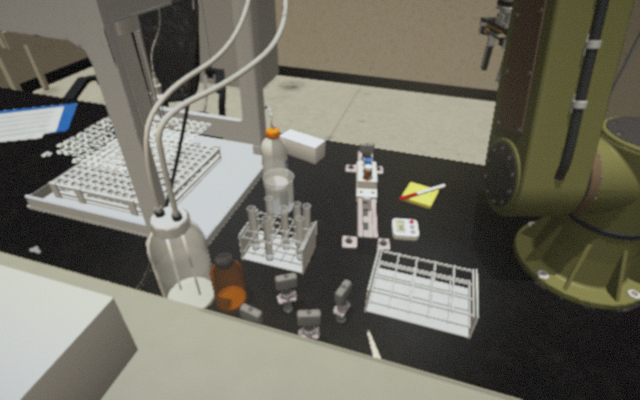

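Run:
```python
from h import *
np.set_printoptions(precision=4,suppress=True)
c=cam('top');s=cam('side')
i=c['img'];a=cv2.resize(i[165:260,160:260],None,fx=6,fy=6,interpolation=cv2.INTER_CUBIC);cv2.imwrite('pics/t1.png',a[:,:,::-1])
i=s['img'];a=cv2.resize(i[260:350,230:370],None,fx=5.5,fy=5.5,interpolation=cv2.INTER_CUBIC);cv2.imwrite('pics/s1.png',a[:,:,::-1])
i=c['img'];a=cv2.resize(i[180:270,300:480],None,fx=4.4,fy=4.4,interpolation=cv2.INTER_CUBIC);cv2.imwrite('pics/t2.png',a[:,:,::-1])
print(onz(c,[(185,181),(221,194),(194,223),(225,241)],0.076))
P=onz(c,[(185,181),(221,194),(194,223),(225,241)],0.09);print(proj(s,P))
```

```text
[[0.569  0.3737 0.076 ]
 [0.5403 0.2979 0.076 ]
 [0.4803 0.3536 0.076 ]
 [0.4418 0.2888 0.076 ]]
[[256.1562 302.1834]
 [288.8735 272.7982]
 [311.4691 306.0713]
 [344.0926 282.1799]]
```

View pics/t1.png

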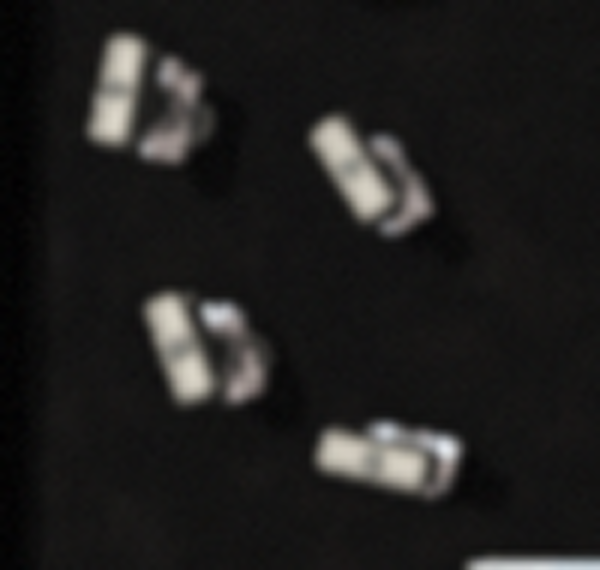

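View pics/s1.png

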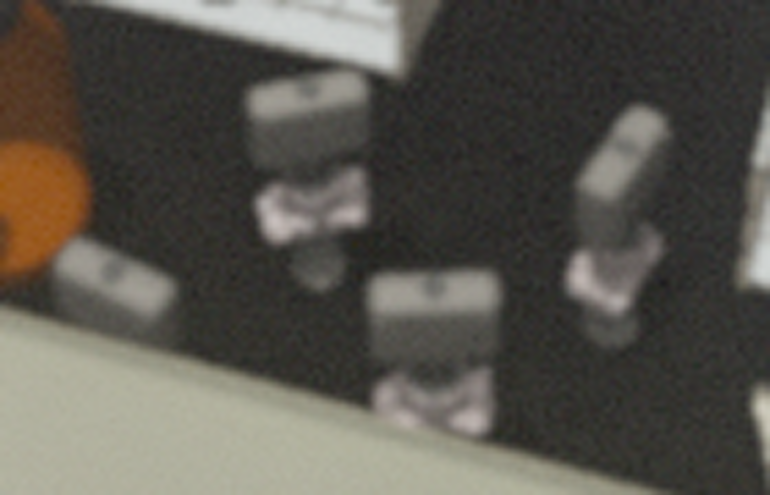

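View pics/t2.png

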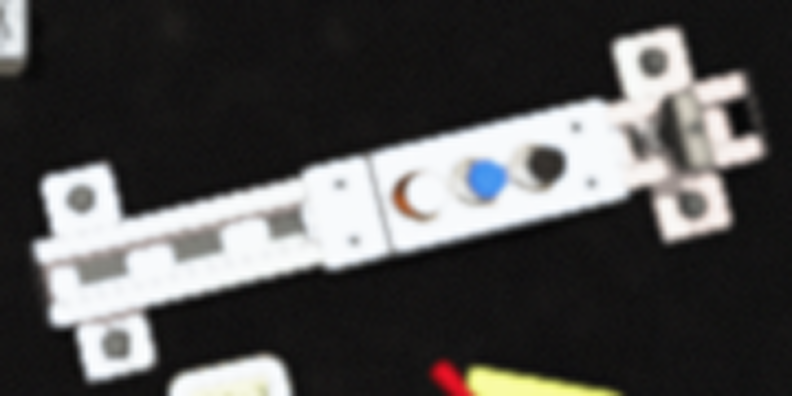

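Run:
```python
from h import *
c=cam('top','t3f.png');s=cam('side','s3f.png')
i=c['img'].astype(float);
def st(x): return (255*np.clip(x/255,0,1)**3).astype(np.uint8)
a=cv2.resize(st(i[205:270,300:395]),None,fx=8,fy=8,interpolation=cv2.INTER_CUBIC);cv2.imwrite('pics/t3.png',a[:,:,::-1])
i=s['img'].astype(float)
a=cv2.resize(i[140:255,335:400].astype(np.uint8),None,fx=5,fy=5,interpolation=cv2.INTER_CUBIC);cv2.imwrite('pics/s3.png',a[:,:,::-1])
i=c['img'].astype(float)
a=cv2.resize(st(i[180:245,395:480]),None,fx=8,fy=8,interpolation=cv2.INTER_CUBIC);cv2.imwrite('pics/t4.png',a[:,:,::-1])
```

```text
(no output)
```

View pics/t3.png

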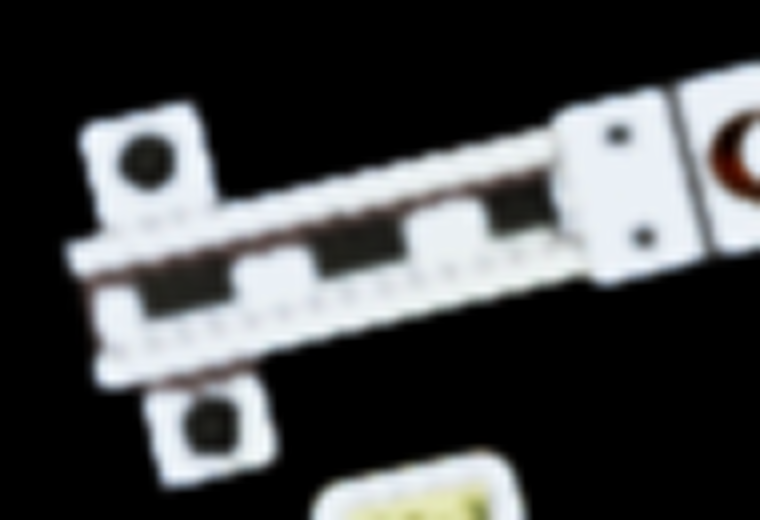

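View pics/s3.png

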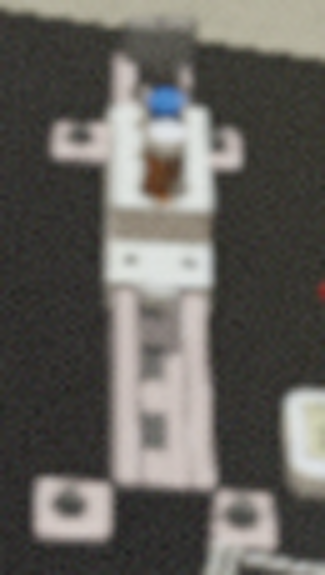

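View pics/t4.png

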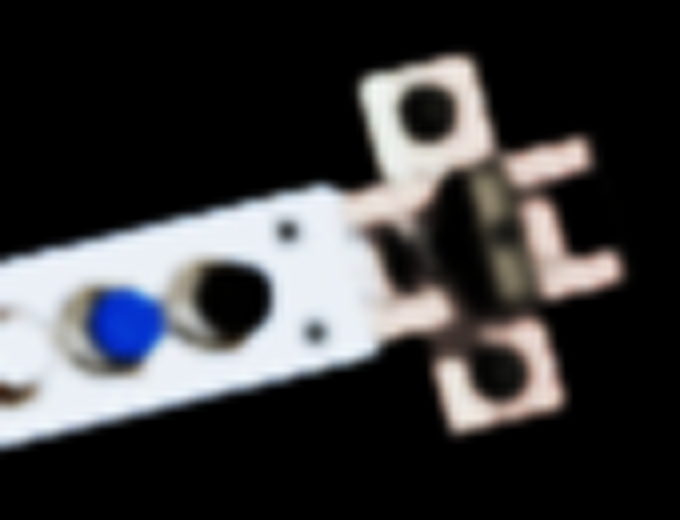

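Run:
```python
from h import *
np.set_printoptions(precision=4,suppress=True)
ims=[cam('top') for _ in range(4)];c=ims[0]
g=np.mean([x['img'].astype(float).mean(2) for x in ims],0)
np.save('g.npy',g)
def cross(col,r0,r1,step,th=110):
    r=r0
    while r!=r1:
        if g[r,col]<th<=g[r+step,col]:
            return r+step*(th-g[r,col])/(g[r+step,col]-g[r,col])
        r+=step
up=[(x,cross(x,205,245,1)) for x in range(330,368)]
# lower from below, cols 336..370
lo=[(x,cross(x,262,225,-1)) for x in range(338,372)]
for n,L in(('up',up),('lo',lo)):
    L=[p for p in L if p[1] is not None]
    P=onz(c,L,0.047)[:,:2]
    v=cv2.fitLine(P.astype(np.float32),cv2.DIST_HUBER,0,.001,.001).ravel()
    print(n,v,np.degrees(np.arctan2(v[1],v[0])),L[0],L[-1])
    d=(P-v[2:])@np.array([-v[1],v[0]]);print('rms mm',d.std()*1e3)
    globals()[n]=v
d=up[:2]; d=d*np.sign(d[1]); dl=lo[:2]*np.sign(lo[1]); d=(d+dl);d/=np.linalg.norm(d)
n=np.array([-d[1],d[0]])
print('width',(up[2:]-lo[2:])@n*1e3)
# cap ends
E=onz(c,[(308.25,235.4),(312.5,253.1),(468.9,197.5),(472.9,214.4)],0.047);print(E)
pm=(up[2:]+lo[2:])/2
mid=pm+d*((E[:,:2].mean(0)-pm)@d)
# separate lines' midpoint at that station
print('y dir',d,'yaw of rail',np.degrees(np.arctan2(-d[0],d[1])),'origin',mid,'len',(E[:2,:2].mean(0)-E[2:,:2].mean(0))@d, 'E offsets',(E[:,:2]-mid)@n,(E[:,:2]-mid)@d)
def lat(p): return (p-pm)@n
ul=((up[2:]-pm)@n,(lo[2:]-pm)@n);print(ul)
```

```text
up [ 0.2197 -0.9756  0.4747  0.025 ] -77.30714 (330, np.float64(228.7047970479705)) (367, np.float64(219.67613038906416))
rms mm 0.15437776459452462
lo [ 0.2165 -0.9763  0.4299  0.0202] -77.49864 (338, np.float64(248.11324786324786)) (371, np.float64(240.09150326797385))
rms mm 0.1484778475308478
width -44.77885
[[ 0.4511  0.116   0.047 ]
 [ 0.4131  0.1074  0.047 ]
 [ 0.5281 -0.2355  0.047 ]
 [ 0.4911 -0.2424  0.047 ]]
y dir [-0.2181  0.9759] yaw of rail 12.597107 origin [ 0.4715 -0.0635] len 0.35915084154985605 E offsets [-0.0192  0.0198 -0.0177  0.02  ] [ 0.1797  0.1795 -0.1803 -0.1789]
(np.float32(-0.02238944), np.float32(0.02238941))
```

```bash
cat >> h.py <<'E'
class Rail:
    def __init__(s,o,deg):
        a=np.radians(deg);s.o=np.array([o[0],o[1],0.]);s.x=np.array([np.cos(a),np.sin(a),0]);s.y=np.array([-np.sin(a),np.cos(a),0])
    def w(s,P):
        P=np.atleast_2d(P).astype(float);return s.o+P[:,:1]*s.x+P[:,1:2]*s.y+P[:,2:]*np.array([0,0,1.])
    def r(s,P):
        P=np.atleast_2d(P).astype(float)-s.o;return np.c_[P@s.x,P@s.y,P[:,2]]
E
cat > ov.py <<'E'
from h import *
import sys
def overlay(c,R,box,f,name,st=False):
    x0,y0,x1,y1=box
    im=c['img'].astype(float)
    if st: im=255*(im/255)**3
    a=cv2.resize(im.astype(np.uint8)[y0:y1,x0:x1],None,fx=f,fy=f,interpolation=cv2.INTER_CUBIC)[:,:,::-1].copy()
    for xx in(-20.5,-11,11,20.5):
        p=proj(c,R.w([[xx/1e3,y,0.047] for y in np.linspace(.0,.18,7)]))
        p=((p-[x0,y0]+.5)*f-.5)
        cv2.polylines(a,[np.int32(p*16)],False,(0,0,255) if abs(xx)>15 else (0,200,0),1,cv2.LINE_AA,4)
    p=proj(c,R.w([[-.0205,.18,.047],[.0205,.18,.047]]));p=((p-[x0,y0]+.5)*f-.5)
    cv2.polylines(a,[np.int32(p*16)],False,(255,0,0),1,cv2.LINE_AA,4)
    cv2.imwrite('pics/'+name,a)
E
python3 - <<'E'
from ov import *
R=Rail([.4715,-.0635],12.6)
overlay(cam('top'),R,(300,205,395,270),8,'o1.png',True)
overlay(cam('side'),R,(340,190,390,255),9,'o2.png')
E
```

```text
(no output)
```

View pics/o1.png

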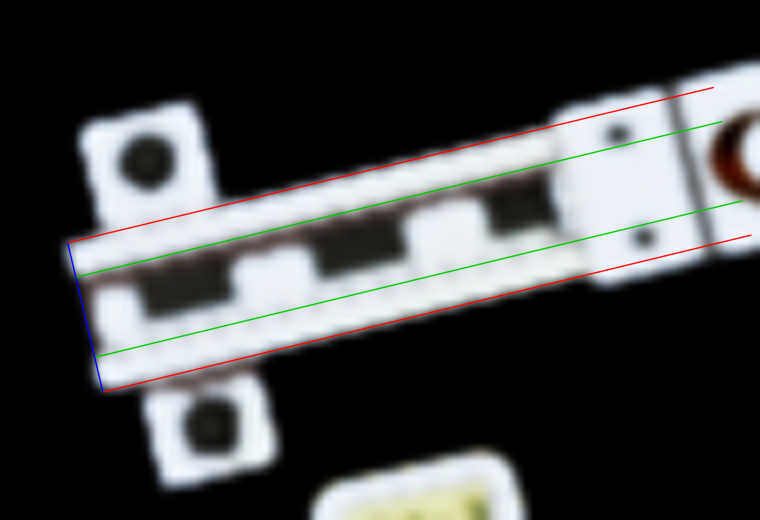

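View pics/o2.png

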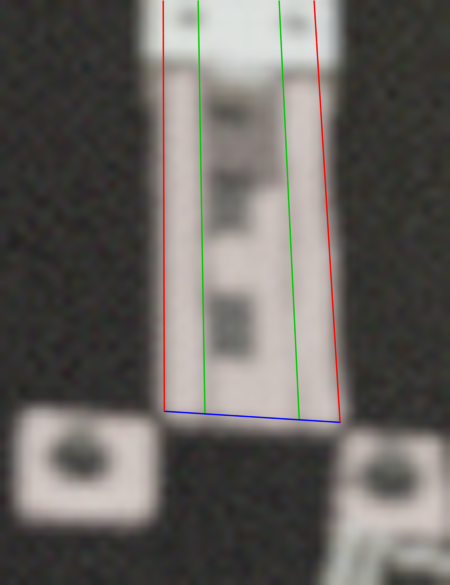

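```bash
cat >> h.py <<'E'
from scipy.spatial.transform import Rotation as Ro
def tool(o=None):
    o=o or ctrl.get_obs(); return np.array(o['ee_pos']),Ro.from_euler('xyz',o['eef_rot']).as_matrix()
def barpose(c,box,z=0.09,th=90):
    x0,y0,x1,y1=box
    g=c['img'][y0:y1,x0:x1].astype(float)
    f=6
    b=cv2.resize(g,None,fx=f,fy=f,interpolation=cv2.INTER_CUBIC)
    return b
def plan(target_tcp,jaw_az):
    """remaining tool-frame shift (mm) & twist about tool x (tool x stays down); jaw_az = desired azimuth of tool y, rad"""
    p,R=tool(); d=R.T@(np.array(target_tcp)-p)*1e3
    az=np.arctan2(R[1,1],R[0,1]); da=(jaw_az-az+np.pi/2)%np.pi-np.pi/2
    # tool x points down => rotation about tool x by +a turns az by -a
    tilt=R.T@np.cross(R[:,0],[0,0,-1.])
    return d,-da,tilt,np.degrees(az)
E
python3 - <<'E'
from h import *
np.set_printoptions(precision=4,suppress=True)
p,R=tool();print(R, np.degrees(np.arctan2(R[1,1],R[0,1])))
c=cam('top');s=cam('side')
x0,y0=205,228
f=8
b=cv2.resize(c['img'][y0:y0+24,x0:x0+34],None,fx=f,fy=f,interpolation=cv2.INTER_CUBIC)
hsv=cv2.cvtColor(b,cv2.COLOR_RGB2HSV)
cv2.imwrite('pics/b.png',cv2.resize(b,None,fx=2.5,fy=2.5)[:,:,::-1])
g=b.mean(2)
print(np.round(c['img'][232:250,210:240].mean(2)).astype(int))
E
```

```text
[[-0.      0.3716 -0.9284]
 [-0.     -0.9284 -0.3716]
 [-1.      0.      0.    ]] -68.18400000088425
[[ 14  18  21  18  18  20  19  22  21  20  19  19  18  19  18  18  19  18
   19  19  20  19  19  20  19  21  19  19  20  19]
 [ 14  19  18  19  19  20  19  21  21  22  19  18  18  19  17  17  17  18
   18  19  19  19  21  20  19  19  19  19  19  20]
 [ 12  17  18  20  19  22  22  23  22  21  22  24  29  33  36  29  24  18
   17  17  21  19  18  19  19  19  21  19  19  19]
 [ 14  17  18  21  27  34  36  30  25  24  30  51  78  99 107  89  58  36
   24  24  25  24  20  18  17  17  18  20  19  20]
 [ 15  17  20  38  64  78  78  63  49  40  51  85 128 166 180 154 113  81
   64  64  68  60  43  34  31  22  21  18  19  18]
 [ 17  18  27  66 115 135 132 117 101  85  84 104 139 176 192 170 141 119
  109 114 128 126 108 105  92  65  37  22  18  19]
 [ 18  19  35  91 148 177 178 169 158 146 136 129 134 152 160 145 130 125
  122 132 153 166 166 185 177 133  76  34  19  18]
 [ 19  22  50 109 168 194 200 197 193 186 173 156 145 146 148 143 134 126
  121 126 136 149 173 215 224 184 110  45  20  18]
[... 551 characters left out ...]
117 139 158 172 178 186
  184 162 115  71  78 115 112  71  30  10  11   8]
 [ 20  20  19  19  20  24  26  32  42  48  55  64  77  97 113 127 140 152
  157 136 100  78  85 107  88  48  17  10  10  12]
 [ 22  21  18  20  20  20  20  20  22  23  25  31  37  48  60  74  86  98
  106  96  87  92  90  87  64  32  13  11  11   9]
 [ 21  21  22  21  20  20  19  22  18  19  20  21  21  22  28  35  39  47
   54  54  63  77  69  54  35  17  10  11   9  11]
 [ 19  21  24  22  20  20  21  21  21  21  20  20  20  18  20  21  19  21
   23  28  35  43  37  27  17  13  13  13  11  11]
 [ 21  23  20  20  19  20  22  21  21  24  19  19  19  19  21  18  18  17
   18  19  19  21  20  17  13  16  16  17  17  15]]
```

View pics/b.png

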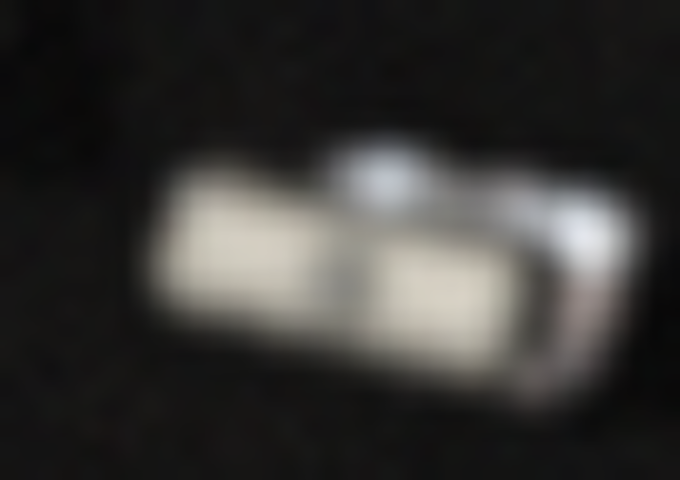

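Run:
```python
from h import *
np.set_printoptions(precision=4,suppress=True)
c=cam('top');s=cam('side')
q=lambda P:np.array(P)/20-.5+[205,228]
C=onz(c,q([(175,168),(515,247),(495,377),(155,306),(343,275)]),.09)
print(C, 'mean',C[:4].mean(0))
L=(C[1]+C[2]-C[0]-C[3])[:2]/2;W=(C[0]+C[1]-C[2]-C[3])[:2]/2
print('len',np.linalg.norm(L),'wid',np.linalg.norm(W),'az long',np.degrees(np.arctan2(L[1],L[0])),'az wid',np.degrees(np.arctan2(W[1],W[0])))
print(tri(c,q([(343,275)]),s,[(343.1,286.4)]))
print(proj(s,C))
a=cv2.resize(s['img'][270:330,320:370],None,fx=10,fy=10,interpolation=cv2.INTER_CUBIC)[:,:,::-1].copy()
for p in proj(s,C): cv2.circle(a,tuple(np.int32((p-[320,270]+.5)*10)),3,(0,0,255),-1)
cv2.imwrite('pics/s5.png',a)
R=Rail([.4715,-.0635],12.6)
print(R.w([[0,.12,.04]]), R.r(onz(c,[(300+553/8,205+115/8),(300+590/8,205+280/8)],.053)))
```

```text
[[0.4526 0.3101 0.09  ]
 [0.444  0.2753 0.09  ]
 [0.4308 0.2772 0.09  ]
 [0.4386 0.312  0.09  ]
 [0.4414 0.2928 0.09  ]] mean [0.4415 0.2936 0.09  ]
len 0.03572486716152452 wid 0.013759400391075455 az long -103.26959858103758 az wid -8.06344082776714
(array([0.4415, 0.2933, 0.0876]), np.float64(0.00014811309699495483))
[[334.2722 291.3638]
 [344.3808 277.2897]
 [351.5771 279.9306]
 [342.1714 294.3002]
 [343.3379 285.2298]]
[[0.4453 0.0536 0.04  ]] [[ 0.022   0.0442  0.053 ]
 [-0.0231  0.0454  0.053 ]]
```

View pics/s5.png

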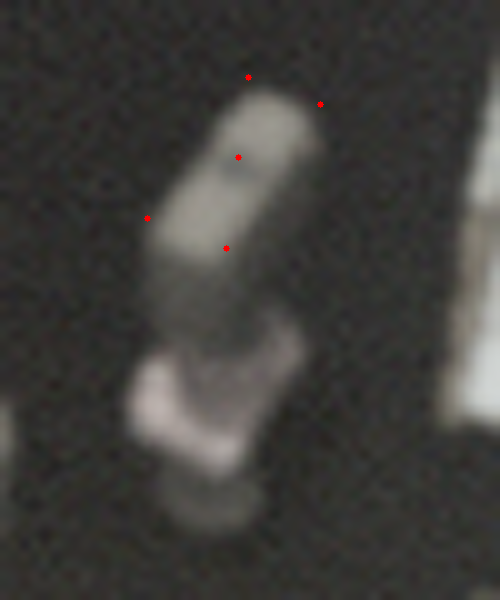

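Four look-alikes appear in the top view at (185,181), (221,194), (194,223) and (222,241). The last is at (0.44, 0.29), 0.53 m from the base, against 0.60–0.68 m for the others. So it is the one meant. The enlarged crop shows it upright, and triangulation puts its top at about 88 mm.

Emit:
play_rows(
  deltas=[
    [[0,-32.9,-25.9,0,0,0,40],[0,-32.9,-25.9,0,0,0,40],[0,-32.9,-25.9,0,0,0,40],[0,-32.9,-25.9,0,0,0,40],[0,-32.9,-25.9,0,0,0,40],[0,-32.9,-25.9,0,0,0,40],[0,-32.9,-25.9,0,0,0,40],[0,-32.9,-25.9,0,0,0,40],[0,-32.9,-25.9,0,0,0,40],[0,-32.9,-25.9,0,0,0,40]],
  ],
  grip_force=40,
)

```text
time_s: 1.8
ee_pos: [0.3227, -0.1073, 0.2057]
eef_rot: [2.374, 1.57, -0.387]
force: [1.3, -0.8, 0.7]
grip_width: 0.0401
```

Emit:
play_rows(
  deltas=[
    [[0,-32.9,-25.9,0,0,0,40],[0,-32.9,-25.9,0,0,0,40],[0,-32.9,-25.9,0,0,0,40],[0,-32.9,-25.9,0,0,0,40],[0,-32.9,-25.9,0,0,0,40],[0,-32.9,-25.9,0,0,0,40],[0,-32.9,-25.9,0,0,0,40],[0,-32.9,-25.9,0,0,0,40],[0,-32.9,-25.9,0,0,0,40],[0,-32.9,-25.9,0,0,0,40]],
  ],
)

```text
time_s: 2.8
ee_pos: [0.4409, 0.2947, 0.2055]
eef_rot: [-3.041, 1.571, 0.482]
force: [-0.1, 0.5, 0.1]
grip_width: 0.0399
```

Emit:
play_rows(
  deltas=[
    [[0,0,0,-0.139,0,0,40],[0,0,0,-0.139,0,0,40],[0,0,0,-0.139,0,0,40],[0,0,0,-0.139,0,0,40],[0,0,0,-0.139,0,0,40],[0,0,0,-0.139,0,0,40],[0,0,0,-0.139,0,0,40],[0,0,0,0,0,0,40],[0,0,0,0,0,0,40]],
  ],
)

```text
time_s: 3.7
ee_pos: [0.4408, 0.2928, 0.2054]
eef_rot: [2.548, 1.571, 0.756]
force: [-0.9, 0.6, 0.3]
grip_width: 0.0397
```

Run:
```python
from h import *
np.set_printoptions(precision=4,suppress=True)
print(tool()[0]);print(*plan([.4415,.2933,.058],np.radians(-12.5)));print(ctrl.get_obs()['force'],ctrl.get_obs()['qpos'])
c=cam('top','t6.png');cam('side','s6.png')
```

```text
[0.4408 0.2928 0.2054]
[147.4414   0.6112  -0.6598] -0.0030169816099561153 [ 0. -0. -0.] -12.672860313119072
[-0.9459  0.6308  0.3284] [0.5171 0.2535 1.5802 0.     1.3079 0.7383]
```

Emit:
play_rows(
  deltas=[
    [[16,0.6,-0.6,0,0,0,40],[16,0,0,0,0,0,40],[16,0,0,0,0,0,40],[16,0,0,0,0,0,40],[16,0,0,0,0,0,40],[16,0,0,0,0,0,40],[8,0,0,0,0,0,40],[0,0,0,0,0,0,40],[0,0,0,0,0,0,40]],
  ],
)

```text
time_s: 4.7
ee_pos: [0.4417, 0.2934, 0.1021]
eef_rot: [2.328, 1.57, 0.539]
force: [0.4, -0.4, -0.3]
grip_width: 0.0401
```

Run:
```python
from h import *
np.set_printoptions(precision=4,suppress=True)
print(*plan([.4415,.2933,.058],np.radians(-12.5)))
s=cam('side');a=cv2.resize(s['img'][220:340,290:400],None,fx=5,fy=5,interpolation=cv2.INTER_CUBIC)[:,:,::-1];cv2.imwrite('pics/s7.png',a)
```

```text
[44.0638 -0.232   0.1714] 0.0004091729288797641 [-0.     -0.0005 -0.0005] -12.47655611808418
```

View pics/s7.png

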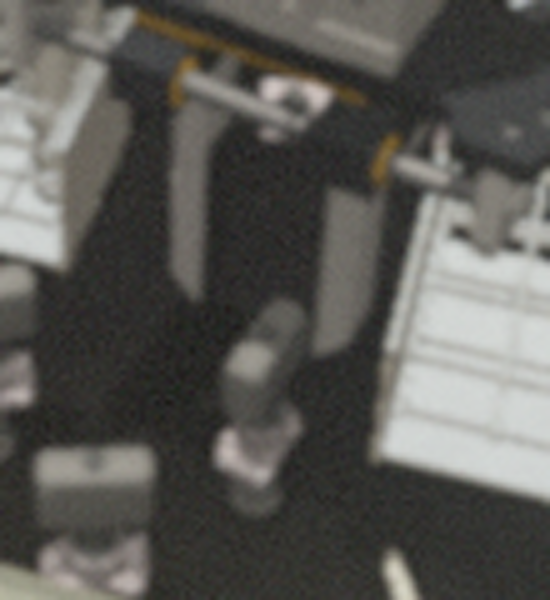

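The fingers at crop (190,290) and (340,345) straddle the bar at (265,350), with room on both sides. I'll go down and grip.

Emit:
play_rows(
  deltas=[
    [[12,0,0,0,0,0,40],[12,0,0,0,0,0,40],[12,0,0,0,0,0,40],[8,0,0,0,0,0,40],[0,0,0,0,0,0,30],[0,0,0,0,0,0,20],[0,0,0,0,0,0,8],[0,0,0,0,0,0,8],[0,0,0,0,0,0,8],[0,0,0,0,0,0,8]],
  ],
  grip_force=35,
)

```text
time_s: 5.75
ee_pos: [0.4417, 0.2934, 0.0579]
eef_rot: [2.325, 1.57, 0.537]
force: [-0.0, -0.2, 2.8]
grip_width: 0.0139
```

Emit:
play_rows(
  deltas=[
    [[-5,0,0,0,0,0,8],[-10,0,0,0,0,0,8],[-15,0,0,0,0,0,8],[-20,0,0,0,0,0,8],[-20,0,0,0,0,0,8],[0,0,0,0,0,0,8],[0,0,0,0,0,0,8]],
  ],
)

```text
time_s: 6.45
ee_pos: [0.4414, 0.2932, 0.1274]
eef_rot: [2.291, 1.57, 0.503]
force: [0.2, 0.5, -1.8]
grip_width: 0.0137
```

Run:
```python
from h import *
np.set_printoptions(precision=4,suppress=True)
print(tool()[0])
R=Rail([.4715,-.0635],12.6)
T=R.w([[0.0003,.12,.04]])[0];T[2]=.128
print(T,*plan(T,np.radians(12.6)))
s=cam('side');a=cv2.resize(s['img'][200:330,290:400],None,fx=5,fy=5,interpolation=cv2.INTER_CUBIC)[:,:,::-1];cv2.imwrite('pics/s8.png',a)
```

```text
[0.4414 0.2932 0.1274]
[0.4456 0.0537 0.128 ] [ -0.6791  55.709  232.987 ] -0.4369405287810668 [-0.     -0.0002 -0.0003] -12.4348481973696
```

View pics/s8.png

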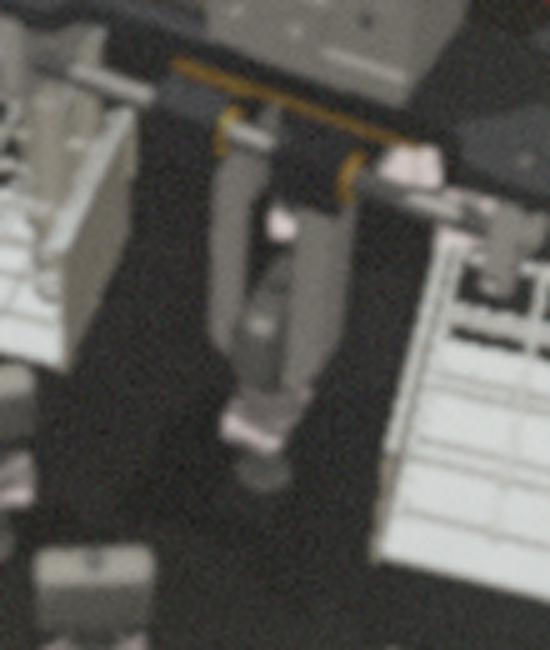

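Emit:
play_rows(
  deltas=[
    [[-2,3.4,14.6,0,0,0,8],[0,7,29.1,0,0,0,8],[0,7,29.1,0,0,0,8],[0,7,29.1,0,0,0,8],[0,7,29.1,0,0,0,8],[0,7,29.1,0,0,0,8],[0,7,29.1,0,0,0,8],[0,7,29.1,0,0,0,8],[0,3.4,14.6,0,0,0,8]],
  ],
)

```text
time_s: 7.4
ee_pos: [0.445, 0.0513, 0.1288]
eef_rot: [-1.092, 1.569, -2.881]
force: [-0.1, 0.1, -2.1]
grip_width: 0.014
```

Emit:
play_rows(
  deltas=[
    [[0,0,0,-0.1,0,0,8],[0,0,0,-0.11,0,0,8],[0,0,0,-0.11,0,0,8],[0,0,0,-0.117,0,0,8],[0,0,0,0,0,0,8],[0,0,0,0,0,0,8]],
  ],
)

```text
time_s: 8.0
ee_pos: [0.4454, 0.0534, 0.1291]
eef_rot: [-1.72, 1.57, -3.075]
force: [-0.6, 0.4, -0.5]
grip_width: 0.014
```

Run:
```python
from h import *
np.set_printoptions(precision=4,suppress=True)
R=Rail([.4715,-.0635],12.6)
T=R.w([[0.0003,.12,.04]])[0];T[2]=.108
print(tool()[0],ctrl.get_obs()['force'],T,*plan(T,np.radians(12.6)))
c=cam('top','t9.png')
s=cam('side');a=cv2.resize(s['img'][120:260,310:440],None,fx=5,fy=5,interpolation=cv2.INTER_CUBIC)[:,:,::-1];cv2.imwrite('pics/s9.png',a)
```

```text
[0.4454 0.0534 0.1291] [-0.5721  0.3863 -0.4742] [0.4456 0.0537 0.108 ] [21.0639  0.2791 -0.2399] -0.003661452060828463 [-0.     -0.0001  0.0008] 12.390214250025046
```

View pics/s9.png

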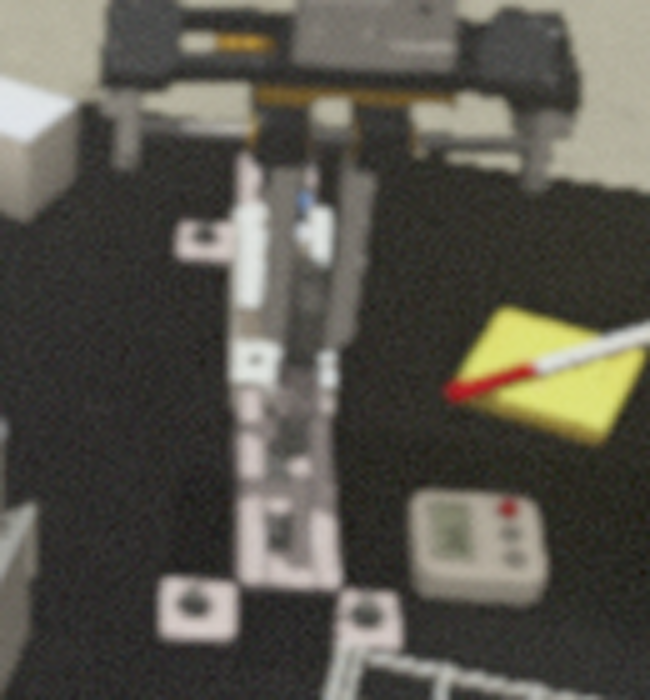

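View pics/t9.png

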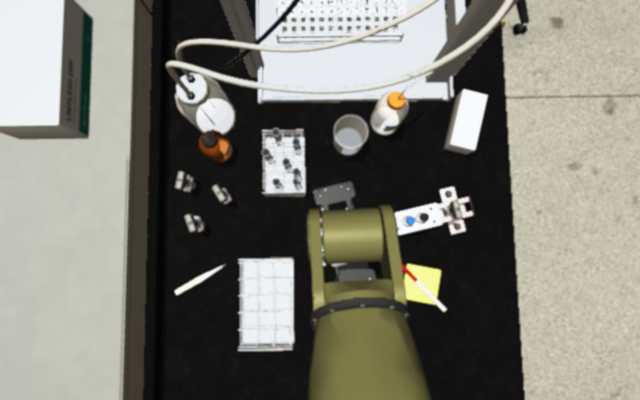

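Emit:
play_rows(
  deltas=[
    [[8,0.1,-0.1,-0.004,0,0,8],[10,0.1,-0.1,0,0,0,8],[12,0.1,0,0,0,0,8],[12,0,0,0,0,0,8],[5,0,0,0,0,0,8],[0,0,0,0,0,0,8],[0,0,0,0,0,0,8]],
  ],
)

```text
time_s: 8.8
ee_pos: [0.4462, 0.0541, 0.0826]
eef_rot: [1.408, 1.571, 0.061]
force: [-0.1, 0.9, -2.6]
grip_width: 0.014
```

Run:
```python
from ov import *
np.set_printoptions(precision=4,suppress=True)
R=Rail([.4715,-.0635],12.6)
T=R.w([[0.0003,.12,.04]])[0];T[2]=.076
print(tool()[0],ctrl.get_obs()['force'],T,*plan(T,np.radians(12.6)))
s=cam('side')
overlay(s,R,(335,180,405,255),8,'s10.png')
```

```text
[0.4462 0.0541 0.0826] [-0.0704  0.8782 -2.5561] [0.4456 0.0537 0.076 ] [ 6.5526 -0.6714  0.2395] 0.004034891409646857 [ 0.      0.     -0.0001] 12.83118224856636
```

View pics/s10.png

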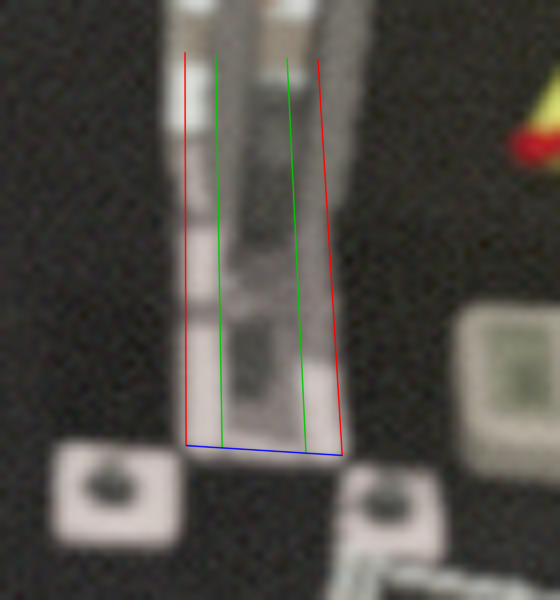

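```bash
cat >> h.py <<'E'
def avg(n=8):
    P=[];F=[];A=[];M=[]
    for _ in range(n):
        cam('side');o=ctrl.get_obs();p,R=tool(o);P.append(p);F.append(o['force']);A.append(np.arctan2(R[1,1],R[0,1]));M.append(o['moment'])
    return np.mean(P,0),np.std(P,0),np.mean(F,0),np.degrees(np.mean(A)),np.mean(M,0)
E
python3 - <<'E'
from h import *
np.set_printoptions(precision=5,suppress=True)
R=Rail([.4715,-.0635],12.6)
a=avg();print(a);print(R.r(a[0])*1e3,a[3]-12.6)
E
```

```text
(array([0.44622, 0.05407, 0.08273]), array([0.00008, 0.00001, 0.00011]), array([ 0.06109,  0.05708, -1.46542]), np.float64(12.833942177953187), array([-0.02467, -0.11523, -0.00911]))
[[  0.97835 120.24868  82.72946]] 0.23394217795318717
```

Emit:
play_rows(
  deltas=[
    [[0,-0.7,0,0.004,0,0,8],[2,0,0,0,0,0,8],[2,0,0,0,0,0,8],[1.5,0,0,0,0,0,8],[1,0,0,0,0,0,8],[1,0,0,0,0,0,8],[0,0,0,0,0,0,8]],
  ],
)

```text
time_s: 9.95
ee_pos: [0.4453, 0.0539, 0.0748]
eef_rot: [-1.793, 1.571, 3.139]
force: [-0.8, 0.8, -2.0]
grip_width: 0.0137
```

Emit:
play_rows(
  deltas=[
    [[1,0,0,0,0,0,8],[1,0,0,0,0,0,8],[0,0,0,0,0,0,8],[0,0,0,0,0,0,8]],
  ],
)

```text
time_s: 10.35
ee_pos: [0.4454, 0.0539, 0.073]
eef_rot: [-2.217, 1.571, 2.715]
force: [-0.5, -0.4, -1.1]
grip_width: 0.014
```

Run:
```python
from h import *
np.set_printoptions(precision=5,suppress=True)
R=Rail([.4715,-.0635],12.6)
a=avg(5);print(a);print(R.r(a[0])*1e3,a[3]-12.6)
```

```text
(array([0.44539, 0.0539 , 0.07297]), array([0.00001, 0.     , 0.00001]), array([-0.05495, -0.27224, -1.41347]), np.float64(12.60504689469215), array([-0.02792, -0.11467,  0.01485]))
[[  0.12788 120.26699  72.97286]] 0.005046894692149806
```

Emit:
play_rows(
  deltas=[
    [[1.5,0,0,0,0,0,8],[1.5,0,0,0,0,0,8],[1.5,0,0,0,0,0,8],[0,0,0,0,0,0,8],[0,0,0,0,0,0,8]],
  ],
)

```text
time_s: 11.1
ee_pos: [0.4453, 0.0539, 0.0684]
eef_rot: [-1.798, 1.571, 3.134]
force: [-0.5, -0.4, -1.8]
grip_width: 0.0142
```

Emit:
play_rows(
  deltas=[
    [[1,0,0,0,0,0,8],[1,0,0,0,0,0,8],[1,0,0,0,0,0,8],[0,0,0,0,0,0,8],[0,0,0,0,0,0,8]],
  ],
)

```text
time_s: 11.6
ee_pos: [0.4455, 0.0539, 0.0657]
eef_rot: [1.423, 1.57, 0.072]
force: [-2.2, 0.1, 5.4]
grip_width: 0.0137
```

Run:
```python
from h import *
np.set_printoptions(precision=5,suppress=True)
R=Rail([.4715,-.0635],12.6)
a=avg(5);print(a);print(R.r(a[0])*1e3,a[3]-12.6)
```

```text
(array([0.4455 , 0.05389, 0.06576]), array([0.00002, 0.     , 0.00001]), array([-1.87771, -0.4122 ,  5.30647]), np.float64(12.605326480726362), array([-0.06072,  0.3964 ,  0.00446]))
[[  0.23429 120.23913  65.75581]] 0.005326480726361993
```

Emit:
play_rows(
  deltas=[
    [[1,-0.4,0,0,0,0,8],[1,0,0,0,0,0,8],[1,0,0,0,0,0,8],[0,0,0,0,0,0,8],[0,0,0,0,0,0,8]],
  ],
)

```text
time_s: 12.35
ee_pos: [0.4455, 0.0539, 0.0631]
eef_rot: [1.421, 1.57, 0.071]
force: [-1.5, 0.3, 8.5]
grip_width: 0.0134
```

Emit:
play_rows(
  deltas=[
    [[1,0,0,0,0,0,8],[1,0,0,0,0,0,8],[1,0,0,0,0,0,8],[0,0,0,0,0,0,8],[0,0,0,0,0,0,8]],
  ],
)

```text
time_s: 12.85
ee_pos: [0.4455, 0.0539, 0.0602]
eef_rot: [1.415, 1.57, 0.064]
force: [-2.2, 0.3, 11.6]
grip_width: 0.0138
```

Run:
```python
from h import *
np.set_printoptions(precision=5,suppress=True)
R=Rail([.4715,-.0635],12.6)
a=avg(5);print(a);print(R.r(a[0])*1e3,a[3]-12.6)
```

```text
(array([0.44548, 0.05386, 0.06022]), array([0.00001, 0.     , 0.00001]), array([-2.58994, -0.27635, 10.84299]), np.float64(12.604976031052967), array([-0.01958,  0.54591,  0.01275]))
[[  0.20421 120.20779  60.22223]] 0.0049760310529674
```

Emit:
play_rows(
  deltas=[
    [[0.5,-0.5,0,0,0,0,8],[0,0,0,0,0,0,8],[0,0,0,0,0,0,8]],
  ],
)

```text
time_s: 13.4
ee_pos: [0.4454, 0.0538, 0.0599]
eef_rot: [1.464, 1.569, 0.113]
force: [-0.8, 1.1, 11.8]
grip_width: 0.0134
```

Run:
```python
from h import *
np.set_printoptions(precision=5,suppress=True)
R=Rail([.4715,-.0635],12.6)
a=avg(4);print(a);print(R.r(a[0])*1e3,a[3]-12.6)
```

```text
(array([0.44536, 0.05382, 0.05991]), array([0.00001, 0.00001, 0.00001]), array([-1.25864,  0.5507 , 11.53255]), np.float64(12.60436131520104), array([0.16967, 0.20034, 0.01164]))
[[  0.08251 120.20048  59.90658]] 0.004361315201039773
```

Emit:
play_rows(
  deltas=[
    [[0,-0.5,0,0,0,0,8],[0,0,0,0,0,0,8],[0,0,0,0,0,0,8]],
  ],
)

```text
time_s: 13.9
ee_pos: [0.4452, 0.0538, 0.0601]
eef_rot: [1.474, 1.568, 0.123]
force: [1.2, 0.9, 11.1]
grip_width: 0.014
```

Run:
```python
from h import *
np.set_printoptions(precision=5,suppress=True)
R=Rail([.4715,-.0635],12.6)
a=avg(4);print(a);print(R.r(a[0])*1e3,a[3]-12.6)
```

```text
(array([0.44525, 0.05377, 0.06007]), array([0.00001, 0.00001, 0.     ]), array([ 0.54408,  1.13903, 11.11181]), np.float64(12.602144457772118), array([ 0.2967 , -0.16974, -0.003  ]))
[[ -0.03544 120.17547  60.06798]] 0.0021444577721183578
```

Emit:
play_rows(
  deltas=[
    [[0.3,0,0,0.1,0,0,8],[0,0,0,0.1,0,0,8],[0,0,0,0.1,0,0,8],[0,0,0,0.1,0,0,8],[0,0,0,0,0,0,8]],
  ],
)

```text
time_s: 14.6
ee_pos: [0.4451, 0.0536, 0.0597]
eef_rot: [1.801, 1.568, 0.046]
force: [0.3, 0.1, 11.2]
grip_width: 0.0137
```

Run:
```python
from h import *
np.set_printoptions(precision=5,suppress=True)
R=Rail([.4715,-.0635],12.6)
a=avg(3);print(a);print(R.r(a[0])*1e3,a[3]-12.6)
```

```text
(array([0.4451 , 0.05365, 0.05972]), array([0., 0., 0.]), array([-0.14937,  0.00348, 10.60609]), np.float64(-10.338948320710422), array([-0.02046, -0.00287,  0.02784]))
[[ -0.21073 120.08757  59.71579]] -22.938948320710423
```

Turning freely, with low forces. I'll carry on.

Emit:
play_rows(
  deltas=[
    [[0,0,0,0.11,0,0,8],[0,0,0,0.11,0,0,8],[0,0,0,0.11,0,0,8],[0,0,0,0.11,0,0,8],[0,0,0,0.11,0,0,8],[0,0,0,0,0,0,8]],
  ],
)

```text
time_s: 15.35
ee_pos: [0.445, 0.0537, 0.0597]
eef_rot: [2.364, 1.568, 0.059]
force: [-0.2, -0.6, 11.2]
grip_width: 0.0137
```

Run:
```python
from h import *
np.set_printoptions(precision=5,suppress=True)
R=Rail([.4715,-.0635],12.6)
a=avg(3);print(a);print(R.r(a[0])*1e3,a[3]-12.6)
```

```text
(array([0.44503, 0.05364, 0.05968]), array([0.00002, 0.00001, 0.00001]), array([-0.40421, -0.00961, 11.56187]), np.float64(-41.8558365693478), array([ 0.00022,  0.08689, -0.00097]))
[[ -0.27468 120.09659  59.6784 ]] -54.4558365693478
```

Emit:
play_rows(
  deltas=[
    [[0,0,0,0.11,0,0,8],[0,0,0,0.11,0,0,8],[0,0,0,0.11,0,0,8],[0,0,0,0.11,0,0,8],[0,0,0,0.1,0,0,8],[0,0,0,0.08,0,0,8],[0,0,0,0,0,0,8]],
  ],
)

```text
time_s: 16.2
ee_pos: [0.4449, 0.0537, 0.0596]
eef_rot: [3.004, 1.568, 0.081]
force: [-0.3, 1.1, 11.8]
grip_width: 0.0138
```

Run:
```python
from h import *
np.set_printoptions(precision=5,suppress=True)
R=Rail([.4715,-.0635],12.6)
a=avg(3);print(a);print(R.r(a[0])*1e3,a[3]-12.6)
p,Rt=tool();print(Rt)
```

```text
(array([0.44494, 0.05369, 0.05964]), array([0.00001, 0.00001, 0.     ]), array([-1.43983,  0.50017, 11.38027]), np.float64(-77.36964917642976), array([ 0.0887 ,  0.266  , -0.03223]))
[[ -0.35899 120.16572  59.64177]] -89.96964917642975
[[ 0.00245  0.21891 -0.97574]
 [ 0.0002  -0.97575 -0.21891]
 [-1.       0.00034 -0.00243]]
```

Emit:
play_rows(
  deltas=[
    [[-1,0,0,0,0,0,8],[-1,0,0,0,0,0,8],[-1,0,0,0,0,0,8],[-0.5,0,0,0,0,0,8],[-0.4,0,0,0,0,0,8],[0,0,0,0,0,0,8],[0,0,0,0,0,0,8]],
  ],
)

```text
time_s: 17.05
ee_pos: [0.4449, 0.0537, 0.0634]
eef_rot: [2.993, 1.568, 0.072]
force: [0.3, 0.0, 7.3]
grip_width: 0.0142
```

Run:
```python
from h import *
np.set_printoptions(precision=5,suppress=True)
R=Rail([.4715,-.0635],12.6)
a=avg(3);print(a);print(R.r(a[0])*1e3,a[3]-12.6)
```

```text
(array([0.44485, 0.05367, 0.06333]), array([0.00001, 0.     , 0.00001]), array([0.19131, 0.52043, 7.36705]), np.float64(-77.35254146373471), array([ 0.09267, -0.04101, -0.03603]))
[[ -0.44674 120.16199  63.32501]] -89.9525414637347
```

Emit:
play_rows(
  deltas=[
    [[-0.3,0,0,0,0,0,8],[0,0,0,0,0,0,8],[-0.3,0,0,0,0,0,8],[0,0,0,0,0,0,8],[-0.3,0,0,0,0,0,8],[0,0,0,0,0,0,8],[0,0,0,0,0,0,8]],
  ],
)

```text
time_s: 17.9
ee_pos: [0.4446, 0.0536, 0.0638]
eef_rot: [2.96, 1.569, 0.04]
force: [2.5, -0.0, 5.4]
grip_width: 0.014
```

Run:
```python
from h import *
np.set_printoptions(precision=5,suppress=True)
R=Rail([.4715,-.0635],12.6)
a=avg(3);print(a);print(R.r(a[0])*1e3,a[3]-12.6)
```

```text
(array([0.44452, 0.05362, 0.06382]), array([0.00002, 0.00001, 0.     ]), array([2.41593, 0.45541, 5.96299]), np.float64(-77.34847739765813), array([ 0.13317, -0.70059,  0.00319]))
[[ -0.78239 120.18492  63.81868]] -89.94847739765812
```

Emit:
play_rows(
  deltas=[
    [[0,0,0,0,0,0,20],[0,0,0,0,0,0,20],[0,0,0,0,0,0,20],[0,0,0,0,0,0,20]],
  ],
)

```text
time_s: 18.45
ee_pos: [0.4437, 0.0536, 0.0632]
eef_rot: [-0.208, 1.57, -3.129]
force: [0.1, 0.5, 0.9]
grip_width: 0.02
```

Run:
```python
from h import *
np.set_printoptions(precision=5,suppress=True)
R=Rail([.4715,-.0635],12.6)
a=avg(3);print(a);print(R.r(a[0])*1e3,a[3]-12.6)
s=cam('side');im=cv2.resize(s['img'][140:260,320:420],None,fx=6,fy=6,interpolation=cv2.INTER_CUBIC)[:,:,::-1];cv2.imwrite('pics/s11.png',im)
```

```text
(array([0.44386, 0.05359, 0.06332]), array([0.00004, 0.     , 0.00004]), array([ 0.37986, -0.05401,  0.07996]), np.float64(-77.3497318091385), array([ 0.01364,  0.00095, -0.00748]))
[[ -1.43124 120.29717  63.32197]] -89.9497318091385
```

View pics/s11.png

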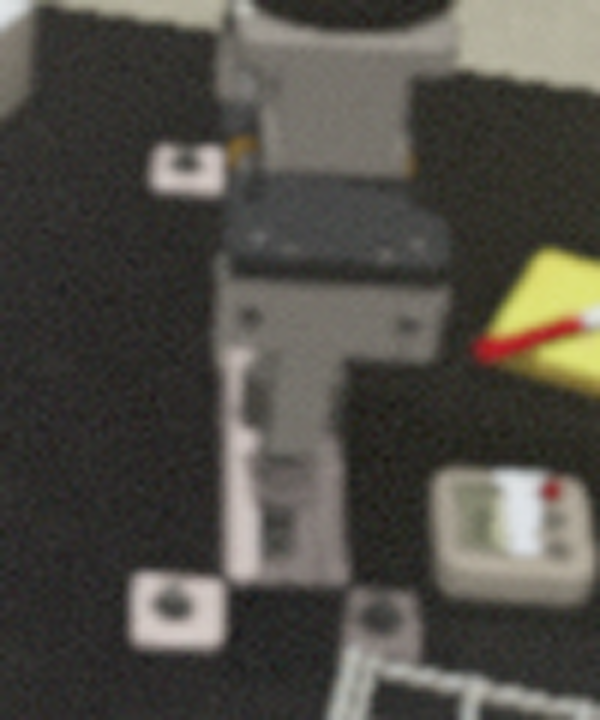

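Emit:
play_rows(
  deltas=[
    [[0,0,-1.2,0,0,0,20],[0,0,0,0,0,0,20],[0,0,0,0,0,0,8],[0,0,0,0,0,0,8],[0,0,0,0,0,0,8],[0,0,0,0,0,0,8]],
  ],
  grip_force=20,
)

```text
time_s: 19.25
ee_pos: [0.4452, 0.0539, 0.0635]
eef_rot: [-2.861, 1.571, 0.501]
force: [-0.3, -0.0, -0.3]
grip_width: 0.014
```

Run:
```python
from h import *
np.set_printoptions(precision=5,suppress=True)
R=Rail([.4715,-.0635],12.6)
a=avg(3);print(a);print(R.r(a[0])*1e3,a[3]-12.6)
```

```text
(array([0.44519, 0.05387, 0.06344]), array([0., 0., 0.]), array([ 0.57157,  0.61199, -0.99583]), np.float64(-77.34944802224749), array([ 0.11957, -0.10842,  0.02146]))
[[ -0.07082 120.28586  63.44457]] -89.94944802224748
```

Emit:
play_rows(
  deltas=[
    [[0,1,0,0,0,0,8],[0,2,0,0,0,0,8],[0,3,0,0,0,0,8],[0,3,0,0,0,0,8],[0,3,0,0,0,0,8],[0,0,0,0,0,0,8]],
  ],
)

```text
time_s: 20.0
ee_pos: [0.4479, 0.0416, 0.0634]
eef_rot: [1.225, 1.57, -1.696]
force: [-0.8, 1.3, 0.4]
grip_width: 0.0139
```

Run:
```python
from h import *
np.set_printoptions(precision=5,suppress=True)
R=Rail([.4715,-.0635],12.6)
a=avg(3);print(a);print(R.r(a[0])*1e3,a[3]-12.6)
```

```text
(array([0.44787, 0.04173, 0.06345]), array([0.00001, 0.00003, 0.00001]), array([ 0.35172, -0.80951,  0.0467 ]), np.float64(-77.35611164895133), array([-0.06167,  0.13928,  0.02745]))
[[ -0.10759 107.85376  63.44523]] -89.95611164895132
```

Emit:
play_rows(
  deltas=[
    [[0,3,0,0,0,0,8],[0,4,0,0,0,0,8],[0,4,0,0,0,0,8],[0,4,0,0,0,0,8],[0,4,0,0,0,0,8],[0,4,0,0,0,0,8],[0,4,0,0,0,0,8],[0,4,0,0,0,0,8],[0,4,0,0,0,0,8],[0,3,0,0,0,0,8]],
  ],
)

```text
time_s: 21.15
ee_pos: [0.4562, 0.0047, 0.0634]
eef_rot: [-0.377, 1.571, 2.985]
force: [-0.6, 4.8, 0.4]
grip_width: 0.0138
```

Run:
```python
from h import *
np.set_printoptions(precision=5,suppress=True)
R=Rail([.4715,-.0635],12.6)
print(ctrl.get_obs()['force']@R.y)
a=avg(2);print(a);print(R.r(a[0])*1e3,a[3]-12.6)
s=cam('side');im=cv2.resize(s['img'][120:260,320:420],None,fx=5,fy=5,interpolation=cv2.INTER_CUBIC)[:,:,::-1];cv2.imwrite('pics/s12.png',im)
```

```text
4.849638650887119
(array([0.45625, 0.00451, 0.06344]), array([0.00001, 0.00004, 0.     ]), array([-0.79207,  0.77843, -0.01139]), np.float64(-77.36314714347094), array([0.27999, 0.19523, 0.01894]))
[[-0.04802 69.70088 63.44208]] -89.96314714347093
```

View pics/s12.png

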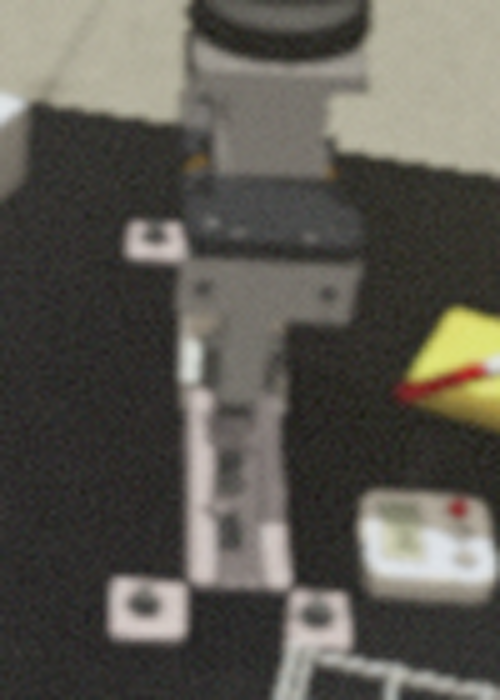

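Run:
```python
from h import *
c=cam('top')
R=Rail([.4715,-.0635],12.6)
print(R.r(onz(c,[(395+507/8-.5,180+233/8-.5)],.096))*1e3)
```

```text
[[ 9.05937862e-02 -1.34097407e+02  9.60000000e+01]]
```

Emit:
play_rows(
  deltas=[
    [[0,2,0,0,0,0,8],[0,2,0,0,0,0,8],[0,2,0,0,0,0,8],[0,1.5,0,0,0,0,8],[0,1,0,0,0,0,8],[0,1,0,0,0,0,8],[0,1,0,0,0,0,8],[0,1,0,0,0,0,8],[0,1,0,0,0,0,8],[0,1,0,0,0,0,8]],
  ],
)

```text
time_s: 22.35
ee_pos: [0.459, -0.0078, 0.0635]
eef_rot: [-1.459, 1.57, 1.904]
force: [-1.8, 7.1, 1.5]
grip_width: 0.014
```

Emit:
play_rows(
  deltas=[
    [[0,1,0,0,0,0,8],[0,1,0,0,0,0,8],[0,1,0,0,0,0,8],[0,1,0,0,0,0,8],[0,1,0,0,0,0,8],[0,1,0,0,0,0,8],[0,1,0,0,0,0,8]],
  ],
)

```text
time_s: 23.05
ee_pos: [0.4605, -0.0146, 0.0634]
eef_rot: [-1.303, 1.57, 2.059]
force: [-1.5, 7.9, 1.1]
grip_width: 0.0138
```

```bash
cat > st.py <<'E'
from h import *
R=Rail([.4715,-.0635],12.6)
o=ctrl.get_obs();p,_=tool(o)
print('rail mm',np.round(R.r(p)*1e3,2),'Fy',round(float(o['force']@R.y),2),'Fx',round(float(o['force']@R.x),2),'Fz',np.round(o['force'][2],2),o['time_s'],'M',np.round(o['moment'],2))
E
python3 st.py
```

```text
rail mm [[-6.000e-02  5.009e+01  6.343e+01]] Fy 8.0 Fx 0.23 Fz 1.1 23.05 M [1.7  0.35 0.02]
```

Sliding with 8 N, which matches stop plus sled. Home is predicted near y = 45.9 mm, so I'll slow down.

Emit:
play_rows(
  deltas=[
    [[0,0.5,0,0,0,0,8],[0,0.5,0,0,0,0,8],[0,0.5,0,0,0,0,8],[0,0.5,0,0,0,0,8],[0,0.5,0,0,0,0,8]],
  ],
)

```text
time_s: 23.55
ee_pos: [0.461, -0.0169, 0.0634]
eef_rot: [-1.394, 1.57, 1.969]
force: [-2.4, 11.8, 3.0]
grip_width: 0.0138
```

```bash
python3 st.py
```

```text
rail mm [[-0.07 47.78 63.45]] Fy 12.01 Fx 0.2 Fz 2.97 23.55 M [2.53 0.53 0.01]
```

Emit:
play_rows(
  deltas=[
    [[0,0.4,0,0,0,0,8],[0,0.4,0,0,0,0,8]],
  ],
)

```text
time_s: 23.75
ee_pos: [0.461, -0.0171, 0.0634]
eef_rot: [-1.405, 1.569, 1.957]
force: [-2.6, 16.6, 4.2]
grip_width: 0.014
```

```bash
python3 st.py
```

```text
rail mm [[-0.1  47.6  63.42]] Fy 16.77 Fx 1.08 Fz 4.15 23.75 M [3.46 0.72 0.  ]
```

Emit:
play_rows(
  deltas=[
    [[0,0,0,0,0,0,8],[0,0,0,0,0,0,8],[0,0,0,0,0,0,8],[0,0,0,0,0,0,8]],
  ],
)

```text
time_s: 24.15
ee_pos: [0.461, -0.017, 0.0634]
eef_rot: [-1.422, 1.569, 1.94]
force: [-3.2, 15.3, 3.4]
grip_width: 0.0137
```

```bash
python3 st.py
python3 - <<'E'
from h import *
s=cam('side');im=cv2.resize(s['img'][120:260,320:420],None,fx=5,fy=5,interpolation=cv2.INTER_CUBIC)[:,:,::-1];cv2.imwrite('pics/s13.png',im)
cam('top','t13.png')
E
```

```text
rail mm [[-0.07 47.63 63.45]] Fy 15.67 Fx 0.23 Fz 3.38 24.15 M [ 3.15  0.64 -0.  ]
```

View pics/s13.png

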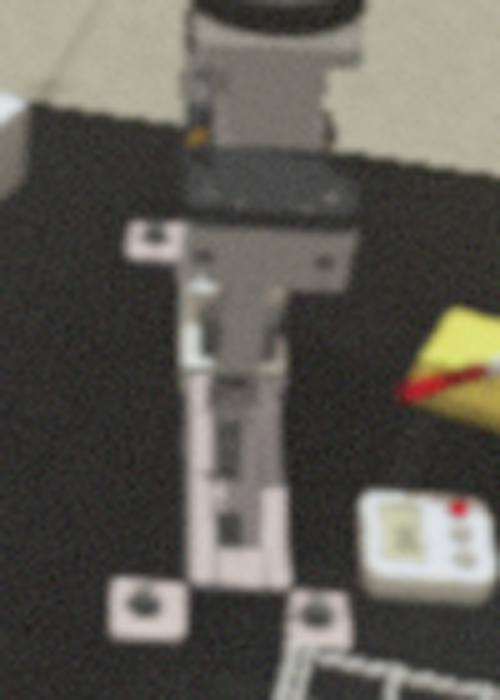

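Emit:
play_rows(
  deltas=[
    [[0,-0.4,0,0,0,0,8],[0,-0.4,0,0,0,0,8],[0,0,0,0,0,0,8]],
  ],
)

```text
time_s: 24.55
ee_pos: [0.461, -0.0168, 0.0634]
eef_rot: [-1.38, 1.57, 1.982]
force: [-1.1, 9.3, 1.0]
grip_width: 0.0138
```

```bash
python3 st.py
```

```text
rail mm [[-5.000e-02  4.783e+01  6.345e+01]] Fy 9.34 Fx 0.92 Fz 1.0 24.55 M [ 2.03  0.46 -0.05]
```

Emit:
play_rows(
  deltas=[
    [[0,-0.5,0,0,0,0,8],[0,0,0,0,0,0,8],[0,0,0,0,0,0,32],[0,0,0,0,0,0,32],[0,0,0,0,0,0,32],[0,0,0,0,0,0,32]],
  ],
)

```text
time_s: 25.15
ee_pos: [0.4611, -0.0171, 0.0635]
eef_rot: [1.928, 1.571, -0.993]
force: [0.5, -0.2, -0.1]
grip_width: 0.0319
```

```bash
python3 st.py
```

```text
rail mm [[-0.   47.57 63.47]] Fy -0.33 Fx 0.42 Fz -0.15 25.15 M [ 0.02 -0.    0.02]
```

Emit:
play_rows(
  deltas=[
    [[-5,0,0,0,0,0,32],[-10,0,0,0,0,0,32],[-15,0,0,0,0,0,32],[-20,0,0,0,0,0,32],[-30,0,0,0,0,0,32],[-30,0,0,0,0,0,32],[-30,0,0,0,0,0,32]],
  ],
)

```text
time_s: 25.85
ee_pos: [0.4609, -0.0169, 0.2056]
eef_rot: [2.718, 1.57, -0.202]
force: [0.4, 0.7, -0.9]
grip_width: 0.0324
```

```bash
python3 st.py
python3 - <<'E'
from h import *
s=cam('side');im=cv2.resize(s['img'][130:260,320:420],None,fx=5,fy=5,interpolation=cv2.INTER_CUBIC)[:,:,::-1];cv2.imwrite('pics/s14.png',im)
c=cam('top','t14.png')
E
```

```text
rail mm [[-1.9000e-01  4.7810e+01  2.0564e+02]] Fy 0.61 Fx 0.51 Fz -0.95 25.85 M [0.01 0.03 0.02]
```

View pics/s14.png

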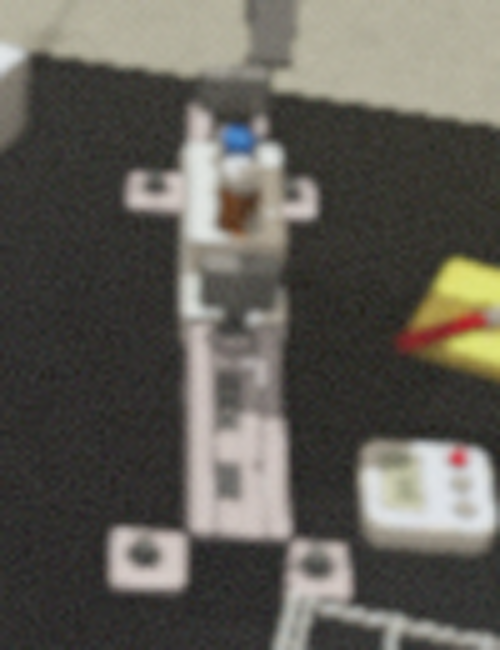

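View pics/t14.png

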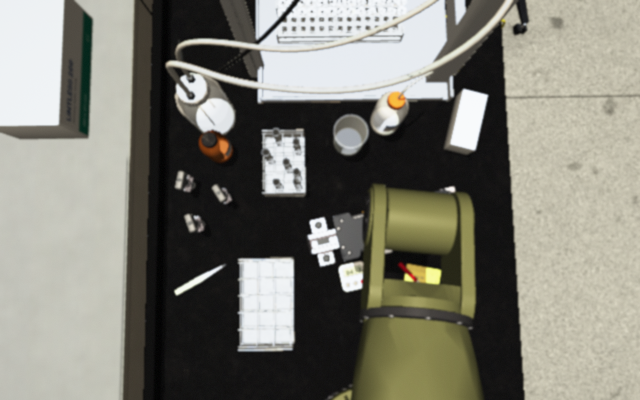

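Emit:
play_rows(
  deltas=[
    [[0,20,0,0,0,0,32],[0,38,8,0,0,0,32],[0,38,12,0,0,0,32],[0,38,12,0,0,0,32],[0,38,12,0,0,0,32],[0,38,12,0,0,0,32],[0,38,12,0,0,0,32],[0,38,12,0,0,0,32],[0,20,12,0,0,0,32],[0,0,0,0,0,0,32]],
  ],
)

```text
time_s: 26.95
ee_pos: [0.4372, -0.3377, 0.2029]
eef_rot: [-0.538, 1.57, 2.821]
force: [0.1, 0.2, -0.5]
grip_width: 0.0318
```

Run:
```python
from h import *
c=cam('top');im=c['img'][180:270,300:480].astype(float);im=(255*(im/255)**2).astype(np.uint8)
cv2.imwrite('pics/t15.png',cv2.resize(im,None,fx=4.4,fy=4.4,interpolation=cv2.INTER_CUBIC)[:,:,::-1])
```

```text
(no output)
```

View pics/t15.png

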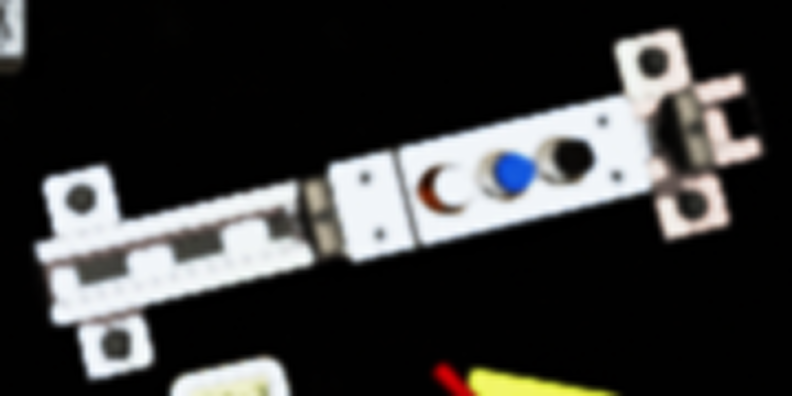

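Run:
```python
from h import *
np.set_printoptions(precision=2,suppress=True)
c=cam('top');R=Rail([.4715,-.0635],12.6)
q=lambda P:np.array(P)/4.4-.5+[300,180]
A=R.r(onz(c,q([(321,216),(691,130),(312,181),(333,252)]),.096))*1e3;print(A, A[0,1]-A[1,1])
print(np.degrees(np.arctan2(A[2,1]-A[3,1],A[2,0]-A[3,0])))
```

```text
[[   1.33   47.7    96.  ]
 [  -0.11 -131.19   96.  ]
 [  18.12   47.8    96.  ]
 [ -16.17   46.36   96.  ]] 178.8923008272384
2.409946558384478
```

```bash
python3 -c "
from station import hand_in
print(hand_in())"
```

```text
the job is handed in; nothing more can be done
None
```

The stop is locked in the rail with the sled home against the fixed stop. I handed the job in at about 27 s of the 51 s; no verdict was reported.

- **Stop used:** I took the nearest of the four look-alikes, at about (0.44, 0.29), 0.53 m from the base.
- **Entering and turning:** I set it in lengthwise at about y = 120 mm on the rail and pressed it down with about 12.5 N on the spring. I turned it 90° clockwise with low forces, let it rise until the lips took the load, then let go briefly so it could seat itself.
- **Sliding and snugging:** It slid with about 5 N alone and 8 N with the sled. The motion stopped hard at y ≈ 47.6 mm, and I held it there at 15–17 N on the tool. Taking off the sliding friction of about 5 N leaves roughly 11–12 N on the sled. I could not measure that contact directly; it might be up to about 16 N.
- **Last checks:** After release the stop stands upright and crosswise, about 2° off. The sled rests against both stops, and the distance between stop axes measured 179 mm against the 180 mm expected. The beaker and amber bottle look unmoved, judged by eye.
- **Disagreements:** I had predicted the home position at 45.9 mm from the fixed stop's image, but found it by touch at 47.6 mm. The last picture put the stop 1.0–1.3 mm off the rail's centre line in x (limit 2.5 mm), while the arm's readings put it near 0. Both differences are about what one pixel (roughly 2 mm) and the calibration allow.

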